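# Turn the blue sample carrier home in its square nest

### The job

Two sample carriers are standing proud on the loading block because their square feet are turned askew to the square nests. Take the blue one by its grip and, without lifting it out of the block, press it down and turn it little by little until its foot drops fully home in its nest, then let go. Leave the red carrier as it stands.

Things in the scene. Friction and masses are not known exactly. Their poses are not given: they have to be found in the camera images.
- block: Fixed block. Plate 104 (x) x 244 (y) x 36 mm high, carrying two dark square collars 14 mm high (tops 50 mm above worktop). Origin: underside centre, on the worktop; z up. Nests centred at y = +60 and -60 mm, x = 0: each a square recess 51 x 51 mm, sides along the block's x and y, collar wall 10 mm, 14 mm deep, with a 22 mm square hole through its floor. Either carrier may be in either nest.
- carrier_blue: Carrier to seat: blue square grip 30 x 30 mm, z 18 to 54 mm, faces parallel to the foot. Origin: centre of the foot's underside; z up. Foot 46 x 46 mm, 4 mm corner cuts, sides along x and y, 18 mm thick. 0.2 kg. Starts on its collar (origin 50 mm above worktop), 20 to 70 degrees askew; fits every 90 degrees: drops 14 mm once within 5 degrees of square. A pin in the nest hole keeps it centred.
- carrier_red: Same carrier with a red grip, askew on the other nest in the same way; must stay as it is. Origin: centre of its foot's underside, 50 mm above worktop; z up. Under each carrier's foot is a round pin, 20 mm in diameter and 25 mm long, standing loosely (1 mm play all round) in the nest's hole.

How it is judged (in metres and radians):
At the end, for the whole second after the job is handed in: The blue carrier's foot is fully down in its nest (origin 30 to 40 mm above the block's underside, within 10 mm of the nest's centre along the block's x and y), upright within 0.1 rad, at rest and released; the red carrier is within 8 mm of where it stood, still proud (z of carrier_blue in the frame of block between 0.03 and 0.04 m and x of carrier_blue in the frame of block between -0.01 and 0.01 m and (y of carrier_blue in the frame of block between 0.05 and 0.07 m or y of carrier_blue in the frame of block between -0.07 and -0.05 m) and angle between carrier_blue's own z axis and vertical below 0.1 rad and linear speed of carrier_blue below 0.02 m/s and distance of carrier_red from where it was at the start of the episode below 0.008 m); the robot touches nothing.
It fails at once if the red carrier is shifted, lifted or dropped into its nest (moved more than 8 mm) (distance of carrier_red from where it was at the start of the episode above 0.008 m).
It fails at once if the blue carrier is lifted out of the block (raised more than 15 mm above where it stood) (z of carrier_blue in the frame of block above 0.065 m).
It also fails if it takes over 32 s, if anything falls off the work surface, if the arm or the gripper's body presses on something with over 40 N, if the wrist force passes 120 N, or if a joint passes its speed limit or range.

### The arm

A 6-joint arm with a two-finger parallel gripper is mounted at the origin on a cart in front of the work surface, level with it; the furniture and walls round the work are solid. World frame = base frame: x ahead of the robot, y to its left, z up, the work surface at z = 0. Lengths are in m, angles in degrees, forces in N, time in s.
With the tool pointing down it reaches from about 0.35 to 0.8 m from the base axis. Payload 7.3 kg.
Tool frame: the origin (TCP) lies midway between the tips of the shut fingers; the grasp point (between the pads) lies 19 mm behind it (ctrl.pinch_z is the z of the grasp point in the tool frame, in m); z points along the fingers, y is the line along which they close (so a half turn about z gives the same grasp; the last joint's range is limited). The gripper opens to 85 mm and grips with 20 to 120 N. Pads are 22 mm wide; open, the fingers measure 114 mm over their backs; the gripper's body (76 mm by 85 mm) begins 54 mm behind the grasp point. The pads swing forward as they close: fully open they stand 13 mm farther back than shut.
Start: joints at [-85.485, 19.595, 87.324, -0, 73.075, -8.365], TCP at [0.117, -0.512, 0.231] pointing down, gripper open.
Joint ranges: [-145.02, 145.02], [-44.19, 115.74], [2.07, 154.8], [-57.11, 237.11], [16.16, 152.29], [-177.93, 177.93]. Speed limits (degrees/s): [147.25, 147.25, 180, 180, 180, 180].

### API

Orientations are given as a 3x3 rotation matrix whose columns are the frame's x, y, z axes.
In Python, from cell import ctrl, ticket, capture gives the robot as it stands (ctrl), with the cameras as plain functions and the job (ticket).
- The arm moves only by the tool run_rows, called after "Call:" by a JSON object that holds its "fn" and its "kwargs". Schema: {"type":"object","properties":{"moves":{"type":"object","properties":{"steps":{"type":"array","items":{"type":"array","items":{"type":"number"},"minItems":5,"maxItems":5},"minItems":1,"maxItems":20}},"additionalProperties":false,"required":["steps"]},"grip_n":{"type":"number"},"only":{"type":"string"},"quiet":{"type":"boolean"},"lines":{"type":"string"}},"required":["moves"],"additionalProperties":false}. moves is an object whose key "steps" holds a list of rows, 1 to 20 of them, each of 5 numbers: dx, dy, dz in parts of the range, where 1.0 means 1 m, then a turn about the tool's z in fractions of the full range, 1 being pi/2 rad, then the finger opening in m; each row is the pose to reach, as a shift and turn from the pose commanded when the call began, along the tool's axes at that moment; what a row does not reach only later rows make up. A row lasts 1/12 s, in which the tool goes at most 0.0417 m and 7.16 degrees, less where a joint would pass 70% of its speed; a pose out of reach is approached as far as the arm can. The fingers move at their own pace and stop on an object; grip_n is the grip in N (left out, the last holds). Time passes only in rows, so rows that do not move let the fingers close. The tool returns the time, the measured TCP pose, the force, the opening and the grip force at its end. only (a regular expression) keeps the lines of the reply that match it, lines (a string "A,B") keeps lines A to B, and quiet returns only ok. Input that does not fit is refused with a message, and nothing moves.
- ctrl.read_state(): the state, without advancing time (a new reading comes with each control period).
- capture(name): name is "side" or "top"; returns a dict with "img" (420x560x3 uint8, red, green, blue), "camera_matrix" (3x3 intrinsics, pixels), "extrinsics" (4x4, takes a point from camera to world coordinates). Camera axes: x right, y down, z forward; pixel columns grow to the right and rows downward; lengths in m; the calibration is good to about 2 mm. A picture is of the moment at which its call begins. There is no depth.
- ticket.hand_in(): hands the job in; it is judged then, once.
The state is a dict: "t": time; "qpos": joint angles; "qd": joint speeds; "joint_torque": joint torques, N m; "ee_pos": TCP position; "orientation": TCP orientation; "ft_force": force on the tool from outside, world axes, zero at the start; "wrist_torque": the same for the moment, N m; "width": finger opening in m; "grasp_force": force on a finger pad.
Only numpy, scipy, OpenCV 4.12 (cv2) and the standard library are available. Lean on these libraries where they do the work, as an engineer would, in place of code of your own. Each camera call takes 0.05 s, during which the arm holds its last target. There are 200 camera calls.

## Working session

There is one attempt and no reset: what is moved stays moved. The work goes in short steps, Python scripts to look and compute and a tool call to move; the robot and the scene stay as the last step left them, time stands still between calls to the robot, and variables do not carry over. Pictures are saved under pics/ and viewed, at most 10 in all, crops included, and the job is handed in when it is done.

```bash
ls; mkdir -p pics
```

Run:
```python
from cell import ctrl, ticket, capture
import cv2, numpy as np
for n in("top","side"):
    c=capture(n); cv2.imwrite(f"pics/{n}0.png",c["img"][:,:,::-1]); print(n,c["camera_matrix"].tolist(),np.round(c["extrinsics"],4).tolist())
s=ctrl.read_state(); print(s["t"],s["ee_pos"],np.round(s["orientation"],3),s["width"],ctrl.pinch_z)
```

```text
cell.py
pics
top [[379.4834502412064, 0.0, 270.2207845233962], [0.0, 379.4834502412064, 205.18814449210353], [0.0, 0.0, 1.0]] [[-0.0151, -0.9854, 0.1695, 0.3865], [-0.9997, 0.0177, 0.0137, 0.0923], [-0.0165, -0.1692, -0.9854, 0.9031], [0.0, 0.0, 0.0, 1.0]]
side [[413.49882819828167, 0.0, 278.9268782149969], [0.0, 413.49882819828167, 214.61506102617938], [0.0, 0.0, 1.0]] [[0.9595, -0.1344, 0.2475, 0.3144], [-0.2804, -0.3714, 0.8851, -0.676], [-0.027, -0.9187, -0.3941, 0.3853], [0.0, 0.0, 0.0, 1.0]]
0.1 [ 0.11702242 -0.51143741  0.23070331] [[ 0.975  0.223 -0.   ]
 [ 0.223 -0.975  0.001]
 [ 0.    -0.001 -1.   ]] 0.08534482248411933 -0.0187
```

View pics/top0.png

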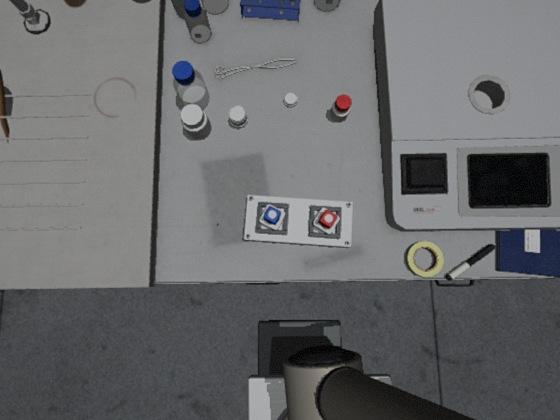

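View pics/side0.png

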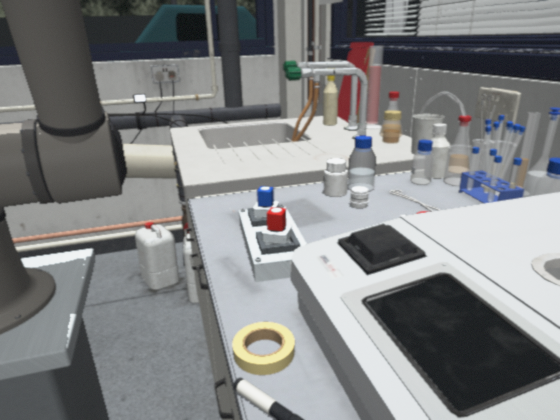

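The top view shows the block at about (245-352, 195-247), with the blue grip at (272,215) and the red at (327,218). The side view shows blue at (265,197) and red at (277,218). Next I'll measure them.

Create h.py:
```python
from cell import ctrl, ticket, capture
import cv2, numpy as np
def ray(c,p):
    K,E=c["camera_matrix"],c["extrinsics"]
    d=E[:3,:3]@np.linalg.inv(K)@[p[0],p[1],1]; return E[:3,3],d/np.linalg.norm(d)
def plane(c,p,z):
    o,d=ray(c,p); return o+d*(z-o[2])/d[2]
def tri(c1,p1,c2,p2):
    (a,d),(b,e)=ray(c1,p1),ray(c2,p2)
    s=np.linalg.lstsq(np.c_[d,-e],b-a,rcond=None)[0]
    x,y=a+d*s[0],b+e*s[1]; return (x+y)/2,np.linalg.norm(x-y)
def mask(c,col,box):
    h=cv2.cvtColor(c["img"],cv2.COLOR_RGB2HSV)
    H,S,V=[h[:,:,i].astype(int) for i in range(3)]
    m=(S>120)&(V>50)&(((H>100)&(H<130)) if col=="blue" else ((H<10)|(H>170)))
    r=np.zeros(m.shape,np.uint8); x0,y0,x1,y1=box; r[y0:y1,x0:x1]=m[y0:y1,x0:x1]*255; return r
```

Run:
```python
from h import *
t,s=capture("top"),capture("side")
for col in("blue","red"):
    for c,b in((t,(250,198,350,245)),(s,(250,180,292,235))):
        m=mask(c,col,b); k=max(cv2.findContours(m,0,2)[0],key=cv2.contourArea)
        print(col,cv2.boundingRect(k),cv2.contourArea(k),cv2.minAreaRect(k),np.mean(k[:,0],0))
g=cv2.cvtColor(t["img"],cv2.COLOR_RGB2HSV)
w=np.zeros((420,560),np.uint8); w[185:255,235:362]=((g[:,:,2]>170)&(g[:,:,1]<60))[185:255,235:362]*255
k=max(cv2.findContours(w,0,2)[0],key=cv2.contourArea); bp=cv2.boxPoints(cv2.minAreaRect(cv2.convexHull(k)))
for p in bp: print(p,plane(t,p,.036).round(4))
A=cv2.resize(t["img"][190:252,238:358],None,fx=6,fy=6,interpolation=2)
cv2.imwrite("pics/tc.png",A[:,:,::-1])
A=cv2.resize(s["img"][175:280,230:310],None,fx=5.5,fy=5.5,interpolation=2)
cv2.imwrite("pics/sc.png",A[:,:,::-1])
```

```text
blue (264, 207, 16, 17) 160.5 ((271.8000183105469, 214.9000244140625), (13.86362075805664, 13.416406631469727), 26.56505012512207) [271.25 214.5 ]
blue (258, 187, 15, 19) 209.0 ((265.0, 196.0), (18.0, 14.0), 90.0) [265.95454545 193.77272727]
red (319, 210, 18, 18) 167.0 ((327.576904296875, 218.3845977783203), (13.590154647827148, 13.867505073547363), 33.6900634765625) [327.5 218.5]
red (267, 208, 18, 23) 297.0 ((275.5, 219.0), (17.0, 22.0), 0.0) [275.33333333 217.875     ]
[244.35027 238.09644] [0.4604 0.1646 0.036 ]
[247.4467  194.74619] [0.5613 0.1571 0.036 ]
[352.76648 202.26904] [ 0.5391 -0.0867  0.036 ]
[349.67004 245.6193 ] [ 0.4394 -0.0746  0.036 ]
```

View pics/tc.png

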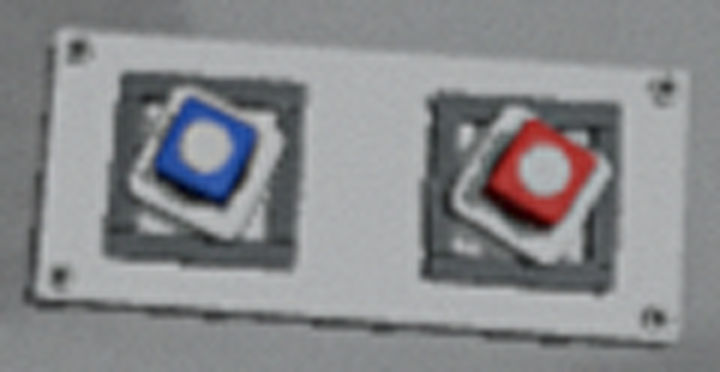

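View pics/sc.png

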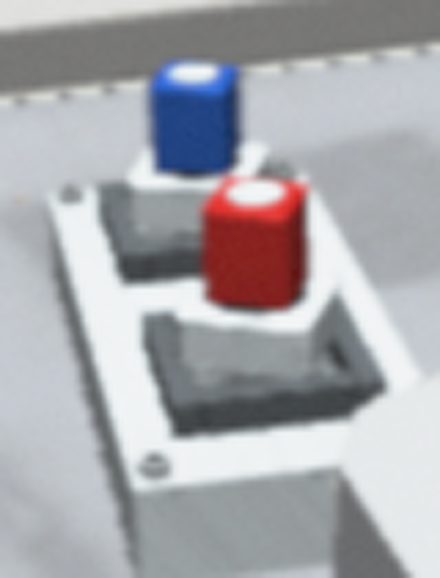

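The crops show a white disc on each grip top. In the top crop the blue disc is at (205,147) and the red at (545,169); in the side crop they are at (193,73) and (258,193). The blue foot corners in the top crop are about (178,83), (283,150), (240,238) and (130,180). I'll triangulate the discs for height and get the angle from the foot and grip edges.

Run:
```python
from h import *
t,s=capture("top"),capture("side")
def disc(c,g):
    h=cv2.cvtColor(c["img"],cv2.COLOR_RGB2HSV); x,y=map(int,np.round(g)); r=5
    w=np.clip(110-h[y-r:y+r+1,x-r:x+r+1,1].astype(float),0,None)
    w[h[y-r:y+r+1,x-r:x+r+1,2]<100]=0
    m,l=cv2.connectedComponents((w>0).astype(np.uint8))[0:2]; w[l!=l[r,r]]=0
    Y,X=np.mgrid[y-r:y+r+1,x-r:x+r+1]; return np.array([(w*X).sum(),(w*Y).sum()])/w.sum(),(w>0).sum()
for n,a,b in(("blue",(271.8,214.1),(264.7,187.9)),("red",(328.4,217.8),(276.5,209.7))):
    (p,i),(q,j)=disc(t,a),disc(s,b); print(n,p,i,q,j,tri(t,p,s,q),plane(t,p,.104),"hand",tri(t,a,s,b))
T=lambda u:(np.array(u)+.5)/6-.5+[238,190]
def ang(L,z):
    P=np.array([plane(t,T(u),z)[:2] for u in L]); d=np.roll(P,-1,0)-P
    print(z,P.mean(0).round(4),np.linalg.norm(d,axis=1).round(4),(np.degrees(np.arctan2(d[:,1],d[:,0]))%90).round(1))
ang([(178,83),(283,150),(240,238),(130,180)],.068)
ang([(182,97),(258,130),(240,203),(157,172)],.104)
ang([(62,30),(688,70),(677,338),(38,298)],.036)
ang([(122,72),(306,84),(297,268),(106,256)],.05)
ang([(430,92),(622,104),(612,292),(422,280)],.05)
```

```text
blue [271.66363159 213.97723691] 64 [265.14009579 185.44953815] 70 (array([0.50424512, 0.10055938, 0.1082879 ]), np.float64(0.00011820761163526583)) [0.50493916 0.10059312 0.104     ] hand (array([0.50391317, 0.10047551, 0.10322852]), np.float64(0.001753339663519648))
red [328.301679   217.90936992] 67 [276.13289594 207.96872139] 81 (array([ 0.49373492, -0.0188898 ,  0.10630577]), np.float64(0.0007436463260173605)) [ 0.49441394 -0.01929294  0.104     ] hand (array([ 0.49426587, -0.01951852,  0.10316631]), np.float64(0.0009927453546058256))
0.068 [0.5042 0.0999] [0.0464 0.0364 0.046  0.0405] [56.1 63.  61.1 63.2]
0.104 [0.5035 0.0989] [0.0295 0.0269 0.0314 0.0283] [65.2 75.2 68.4 71. ]
0.036 [0.4999 0.0399] [0.2425 0.1033 0.2426 0.1044] [85.2 84.7 85.5 84.7]
0.05 [0.5041 0.1001] [0.0702 0.0702 0.0719 0.0705] [85.2 85.9 85.4 84.6]
0.05 [ 0.4937 -0.0179] [0.0727 0.0714 0.0709 0.0715] [85.3 84.3 85.4 85.7]
```

Findings:
- **Block:** yaw is −5°.
- **Blue carrier:** axis at (0.504, 0.100), grip top at z≈0.104, yaw ≈65° mod 90. It needs about +20° counter-clockwise.
- **Checks:** spacings and sizes match the given dimensions (nest 120 mm, collar 71 mm, foot 46 mm).

I'll hover above blue with the tool closing along −25°, mostly along the block's x.

The rows are not in the units I measure in: turns go in shares of pi/2 rad. I convert before sending: -52 degrees is -0.5778.

Call:
{"fn": "run_rows", "kwargs": {"moves": {"steps": [[0.0285,-0.0284,0,-0.0444,0.085],[0.057,-0.0567,0,-0.0889,0.085],[0.0856,-0.085,0,-0.1333,0.085],[0.114,-0.1134,0,-0.1778,0.085],[0.1427,-0.1418,0,-0.2222,0.085],[0.171,-0.17,0,-0.2667,0.085],[0.2,-0.1985,0,-0.3111,0.085],[0.228,-0.2268,0,-0.3556,0.085],[0.257,-0.255,0,-0.4,0.085],[0.2854,-0.2836,0,-0.4444,0.085],[0.314,-0.312,0,-0.4889,0.085],[0.3425,-0.34,0,-0.5333,0.085],[0.371,-0.3686,0,-0.5778,0.085],[0.4,-0.397,0,-0.5778,0.085],[0.428,-0.4253,0.01,-0.5778,0.085],[0.4567,-0.4537,0.02,-0.5778,0.085],[0.485,-0.482,0.03,-0.5778,0.085],[0.5138,-0.5104,0.04,-0.5778,0.085],[0.5138,-0.5104,0.05,-0.5778,0.085],[0.5138,-0.5104,0.05,-0.5778,0.085]]}, "grip_n": 40}}

```text
t: 1.97
ee_pos: [0.5033, 0.1019, 0.1788]
orientation: [[0.421, 0.907, -0.004], [0.907, -0.421, -0.0], [-0.002, -0.004, -1.0]]
ft_force: [-1.1, -0.6, -0.3]
width: 0.085
grasp_force: 0.0
```

Run:
```python
from h import *
s=ctrl.read_state(); R=s["orientation"]; print(s["ee_pos"],R.round(3).tolist(),"ty yaw",np.degrees(np.arctan2(R[1,1],R[0,1])),s["qpos"],s["ft_force"])
print("to go",R.T@(np.array([.5042,.1003,.118])-s["ee_pos"]))
t=capture("top")
A=cv2.resize(t["img"][150:270,200:380],None,fx=4,fy=4,interpolation=2); cv2.imwrite("pics/t2.png",A[:,:,::-1])
```

```text
[0.50333597 0.10189624 0.17882841] [[0.421, 0.907, -0.004], [0.907, -0.421, -0.0], [-0.002, -0.004, -1.0]] ty yaw -24.915534676583537 [ 2.89500696e+00  2.13703083e+01  9.35240392e+01 -1.11090704e-02
  6.53564173e+01  2.78149573e+01] [-1.14618957 -0.63524145 -0.28192266]
to go [-0.00095     0.00168654  0.06082469]
```

Call:
{"fn": "run_rows", "kwargs": {"moves": {"steps": [[-0.001,0.0017,0.02,0,0.085],[-0.001,0.0017,0.045,0,0.085],[-0.001,0.0017,0.07,0,0.085],[-0.001,0.0017,0.09,0,0.085],[-0.001,0.0017,0.104,0,0.085],[-0.001,0.0017,0.104,0,0.085]]}, "grip_n": 40}}

```text
t: 2.52
ee_pos: [0.5033, 0.0971, 0.0756]
orientation: [[0.426, 0.905, -0.005], [0.905, -0.426, -0.001], [-0.002, -0.004, -1.0]]
ft_force: [-0.9, 0.0, -0.3]
width: 0.0849
grasp_force: 0.0
```

Run:
```python
from h import *
c=capture("side")
A=cv2.resize(c["img"][150:280,210:340],None,fx=4.5,fy=4.5,interpolation=2); cv2.imwrite("pics/s2.png",A[:,:,::-1])
```

```text
(no output)
```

View pics/s2.png

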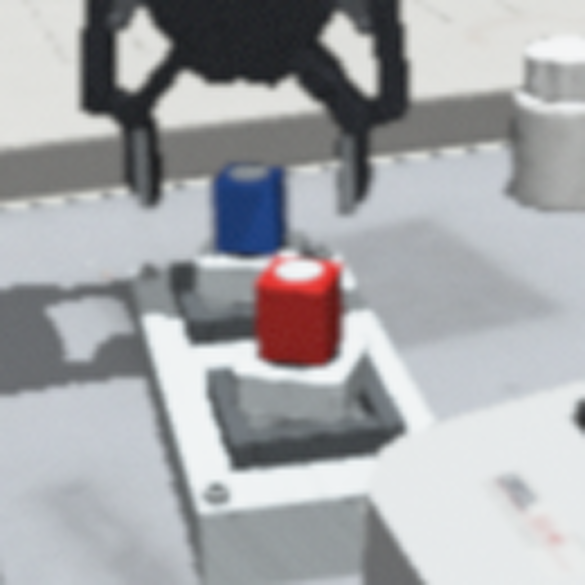

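The picture shows the open fingers straddling the blue grip, at about (145,195) and (350,200). I'll correct the 3 mm offset and close.

Call:
{"fn": "run_rows", "kwargs": {"moves": {"steps": [[0.0033,-0.0005,0,0,0.085],[0.0033,-0.0005,0,0,0.06],[0.0033,-0.0005,0,0,0.04],[0.0033,-0.0005,0,0,0.02],[0.0033,-0.0005,0,0,0.02],[0.0033,-0.0005,0,0,0.02],[0.0033,-0.0005,0,0,0.02],[0.0033,-0.0005,0,0,0.02]]}, "grip_n": 40}}

```text
t: 3.23
ee_pos: [0.5065, 0.1018, 0.0778]
orientation: [[0.424, 0.905, 0.001], [0.905, -0.424, -0.0], [0.0, 0.001, -1.0]]
ft_force: [-1.7, -0.6, 6.2]
width: 0.0295
grasp_force: 41.6
```

Gripped, width 29.5 mm. Next I'll press lightly and turn counter-clockwise (tool turn negative) in small steps.

To row units: -12 degrees is -0.1333.

Call:
{"fn": "run_rows", "kwargs": {"moves": {"steps": [[0,0,0.002,0,0.02],[0,0,0.002,-0.0222,0.02],[0,0,0.003,-0.0444,0.02],[0,0,0.003,-0.0667,0.02],[0,0,0.003,-0.0889,0.02],[0,0,0.003,-0.1111,0.02],[0,0,0.003,-0.1333,0.02],[0,0,0.003,-0.1333,0.02]]}, "grip_n": 40}}

```text
t: 3.9
ee_pos: [0.5063, 0.1017, 0.0766]
orientation: [[0.225, 0.974, 0.001], [0.974, -0.225, -0.0], [0.0, 0.001, -1.0]]
ft_force: [-7.2, -0.9, 22.9]
width: 0.0297
grasp_force: 43.7
```

To row units: -8 degrees is -0.0889.

Call:
{"fn": "run_rows", "kwargs": {"moves": {"steps": [[0,0,0,-0.0222,0.02],[0,0,0,-0.0444,0.02],[0,0,0.001,-0.0556,0.02],[0,0,0.002,-0.0667,0.02],[0,0,0.003,-0.0778,0.02],[0,0,0.004,-0.0889,0.02],[0,0,0.004,-0.0889,0.02]]}, "grip_n": 40}}

```text
t: 4.48
ee_pos: [0.5059, 0.1018, 0.0697]
orientation: [[0.088, 0.996, -0.001], [0.996, -0.088, -0.0], [-0.0, -0.001, -1.0]]
ft_force: [-0.8, -0.9, -2.2]
width: 0.0293
grasp_force: 41.0
```

The foot is dropping in: z is falling and the press force is gone. I'll follow it down to the floor.

Call:
{"fn": "run_rows", "kwargs": {"moves": {"steps": [[0,0,0.002,0,0.02],[0,0,0.004,0,0.02],[0,0,0.006,0,0.02],[0,0,0.007,0,0.02],[0,0,0.008,0,0.02],[0,0,0.008,0,0.02]]}, "grip_n": 40}}

```text
t: 4.98
ee_pos: [0.5059, 0.1019, 0.0639]
orientation: [[0.089, 0.996, 0.0], [0.996, -0.089, -0.0], [-0.0, 0.0, -1.0]]
ft_force: [-7.8, -0.2, 16.8]
width: 0.0295
grasp_force: 43.2
```

It has gone down 13.9 mm with the floor pushing back at 17 N, so it is seated. Release and rise.

Call:
{"fn": "run_rows", "kwargs": {"moves": {"steps": [[0,0,-0.002,0,0.02],[0,0,-0.002,0,0.05],[0,0,-0.002,0,0.085],[0,0,-0.002,0,0.085],[0,0,-0.002,0,0.085],[0,0,-0.002,0,0.085],[0,0,-0.002,0,0.085],[0,0,-0.015,0,0.085],[0,0,-0.03,0,0.085],[0,0,-0.06,0,0.085],[0,0,-0.09,0,0.085],[0,0,-0.12,0,0.085],[-0.04,0,-0.14,0,0.085],[-0.08,0,-0.14,0,0.085],[-0.12,0,-0.14,0,0.085],[-0.16,0,-0.14,0,0.085],[-0.2,0,-0.14,0,0.085],[-0.24,0,-0.14,0,0.085],[-0.28,0,-0.14,0,0.085],[-0.28,0,-0.14,0,0.085]]}, "grip_n": 40}}

```text
t: 6.65
ee_pos: [0.4806, -0.1835, 0.2022]
orientation: [[0.095, 0.995, 0.0], [0.995, -0.095, -0.003], [-0.003, 0.001, -1.0]]
ft_force: [0.1, -0.7, -0.0]
width: 0.085
grasp_force: 0.0
```

Run:
```python
from h import *
s,t=capture("side"),capture("top")
A=cv2.resize(s["img"][150:280,210:340],None,fx=4.5,fy=4.5,interpolation=2)
B=cv2.resize(t["img"][190:252,238:358],None,fx=1.8,fy=1.8,interpolation=2)
A=cv2.copyMakeBorder(A,0,0,0,215,0); A[:B.shape[0],585:585+min(215,B.shape[1])]=B[:,:215]
cv2.imwrite("pics/s3.png",A[:,:,::-1])
```

```text
(no output)
```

View pics/s3.png

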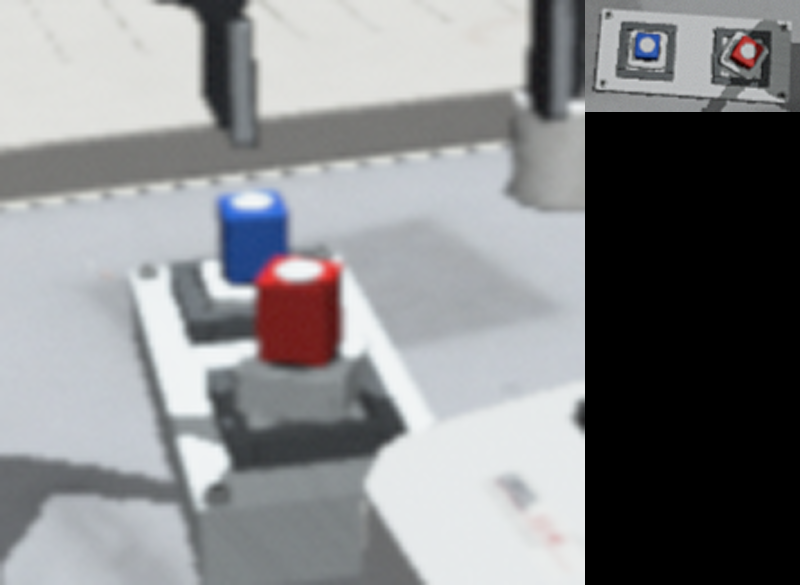

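The picture shows blue square in its nest and sunk, with its top disc down from row 172 to 200. Red is unmoved, its disc still at (298,270). The gripper is clear, so I'm handing in.

```bash
python3 -c "
from cell import ctrl, ticket, capture
print(ticket.hand_in())"
```

```text
the job is handed in; nothing more can be done
None
```

The blue carrier is seated in its nest (pressed down 13.9 mm and square to the block) and released, the red carrier looks unmoved in the last pictures, and the job is handed in at about 6.7 s; the hand-in call returned no verdict.

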